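Tablet from the charging rack to the recipe stand

ROBOT

A 7-joint arm with a two-finger parallel gripper is mounted at the origin on a cart in front of the work surface, level with it; the furniture and walls round the work are solid. World frame = base frame: x ahead of the robot, y to its left, z up, the work surface at z = 0. Lengths are in m, angles in degrees, forces in N, time in s.
With the tool pointing down it reaches from about 0.35 to 0.9 m from the base axis. Payload 19.9 kg.
Tool frame: the origin (TCP) lies on the centre line of the jaws, within the pads' length; the fingertips stand 19 mm ahead of it and the grasp point (between the pads) is the TCP; z points along the fingers, x is the direction in which the jaws open and shut, and the axes are right-handed (so a half turn about z gives the same grasp; the last joint's range is limited). The gripper opens to 85 mm and grips with 20 to 120 N. Pads are 22 mm wide; open, the fingers measure 114 mm over their backs; the gripper's body (76 mm by 85 mm) begins 54 mm behind the grasp point. The pads swing forward as they close: fully open they stand 13 mm farther back than shut.
Start: joints at [67.351, 23.915, -0.59, 92.452, 0.269, 63.638, -3.037], TCP at [0.217, -0.586, 0.25] pointing down, gripper open.
Joint ranges: [-161.28, 161.28], [-22.2, 115.67], [-73.04, 71.86], [3.21, 147.25], [-68.34, 248.33], [10.77, 114.83], [-161.83, 161.83]. Speed limits (degrees/s): [108.29, 108.29, 136.94, 136.94, 172.46, 172.46, 172.46].

INTERFACE

Orientations are given as [roll, pitch, yaw] about the fixed x, y, z axes, in that order (R = Rz(yaw) Ry(pitch) Rx(roll)).
In Python, from plant import read_state, get_image, calibration, close_job, trace, pinpoint gives the robot as it stands.
- The arm moves only by the tool move_arm, never from a script. Its argument "moves" is a list of rows, each an object of numbers: "wx", "wy", "wz": the turn, a rotation vector about the tool's x, y, z each as a share of 8 degrees, from -1 to 1; "dx", "dy", "dz": the shift along the tool's x, y, z each as a share of 0.1 m, from -1 to 1; "gripper": the finger opening in mm, from 0 to 85.4. In form: [{"wx": .., "wy": .., "wz": .., "dx": .., "dy": .., "dz": .., "gripper": ..}, ...]. A call has 1 to 8 rows; each row shifts and turns the pose as measured when the row begins, along the tool's axes as they then stand; what a row does not reach is not made up. A row lasts 1/10 s, in which the tool goes at most 50 mm and 8.59 degrees, less where a joint would pass 70% of its speed; a pose out of reach is approached as far as the arm can. A call with a number of a shift or a turn outside -1 to 1 is refused whole. A call with a gripper value outside its range is refused whole. The fingers move at their own pace and stop on an object; the grip force is fixed at half the most. Time passes only in rows, so rows that do not move let the fingers close. It gives the time, the measured TCP pose, the force and the opening at its end, in the units of the state.
- read_state(): the state, without advancing time (a new reading comes with each control period).
- get_image(name): name is "scene" or "top" or "wrist"; returns (picture, depth): 420x560x3 uint8, red, green, blue; 420x560 float32, m along the optical axis (not along the pixel's ray), 0 where there is no reading.
- calibration(name): a dict with "vfov" (degrees; the focal length in pixels is half the picture's height over the tangent of half this angle, whatever the lens; pixels are square), "cx", "cy" (the principal point, pixels), "view" (4x4, takes a point from world to camera coordinates). Camera axes: x right, y down, z forward; pixel columns grow to the right and rows downward; lengths in m; the calibration is good to about 2 mm. A picture is of the moment at which its call begins: read the wrist's pose just before it. calibration takes no time and is no camera call; for the wrist camera it gives the pose at the moment of the call.
- close_job(): hands the job in, once; it reports no verdict.
Trained networks look in the newest picture that a camera, given by its name, has taken for a name from the list of things; names that differ only in an ending like _2 or _b are one class to them, and where a whole thing is asked for, a point or a joint stands for the part that bears it (a point fixed in the world has none). Each returns a list of dicts, best first, with "conf" (0 to 1); they miss things now and then, are a little off and sometimes report something else, mostly with a low value. They report only what shows in the picture. A call takes as long as a camera call.
- trace(thing, camera): "pixels" (420x560 bool, what is visible of it) and "rect" ([left, top, right, bottom] in pixels, round what is visible of it).
- pinpoint(thing, camera): "point" ([column, row] in pixels: a listed point, or the origin of a listed thing).
The state is a dict: "time": time; "q": joint angles; "joint_velocities": joint speeds; "joint_efforts": joint torques, N m; "position": TCP position; "eef_rot": TCP orientation; "force": force on the tool from outside, world axes, zero at the start; "torque": the same for the moment, N m; "width": finger opening in m.
Only numpy, scipy, OpenCV 4.12 (cv2) and the standard library are available. Lean on these libraries where they do the work, as an engineer would, in place of code of your own. Each camera call takes 0.05 s, during which the arm holds its last target. There are 200 camera calls.

TASK

Draw the tablet (the tallest of the three devices) straight up out of its slot in the charging rack by its top edge, leaving the other two devices undisturbed in their slots. Stand it on the recipe stand: lower its bottom edge onto the ledge while you still hold it (no dropping), central, so that it leans back against the backrest with its screen outward. The stand has been swivelled aside; leave it turned square with its base, facing the front edge of the worktop where you stand.

Things in the scene. Friction and masses are not known exactly. Their poses are not given: they have to be found in the camera images.
- tablet: tablet computer, a flat slab 10 mm thick (x), 125 mm wide (y), 180 mm tall (z), 0.3 kg, black screen and aluminium back. It starts upright in one of the rack's three slots, rising about 50 mm or more above the other devices. Origin: centre of its bottom edge face; z up to its top edge; the screen faces its own -x.
- ereader: e-reader, slab 10 mm thick (x), 150 mm wide (y), 115 mm tall (z), upright in another slot; origin at the centre of its bottom face, screen to its -x. To be left where it is.
- phone: phone lying on its long side, slab 10 mm thick (x), 145 mm wide (y), 78 mm tall (z), upright in the remaining slot; origin at the centre of its bottom face, screen to its -x. To be left where it is.
- rack: fixed wooden charging rack: base 165 (x) x 145 (y) x 15 mm, with three slots across it (planes along y) at x = -45, 0 and +45 mm, each 13 mm wide between two fins 4 mm thick, 110 mm wide, whose tops are 76 mm above the worktop. Devices stand on the base at z = 15 mm. Origin: centre of its underside; it stands to the left or right of the sink's front, turned up to 0.35 rad.
- stand: fixed wooden base of the recipe stand, 150 x 150 x 14 mm, origin at the centre of its underside, its front is its -x side (towards the robot, turned up to 0.25 rad). The swivel axis is vertical through its origin. It stands on the other side from the rack.
- stand_top (a joint): angle of the swivelling upper part, rad: 0 = square with its base and facing front; positive = turned anticlockwise seen from above; starts between 0.5 and 1.2. Free to turn within +-1.5, stays where it is left (about 0.12 N m of friction).
- stand_ledge (a point): point on the upper part: middle of the ledge's floor, 24 mm above the worktop, 26 mm in front (-x) of the swivel axis; turns with the upper part (-x outward, y along the ledge). The ledge is a trough 26 mm wide between the backrest's foot and a front lip that is 14 mm high; both 140 mm long in y.
- stand_back_top (a point): point on the upper part: middle of the upper edge of the backrest, about 126 mm above the worktop; axes as stand_ledge. The backrest is a board 8 mm thick, 140 mm wide, 105 mm long, leaning back 10 degrees (its top away from the ledge); two thin struts behind it reach to two thirds of its height. Its upper edge can be pinched or pushed to turn the stand.

How it is judged:
By the outcome, as a careful person would: the job done as asked, in the order asked, and still so for the second after the job is handed in, with the robot touching nothing.
It also fails if it takes over 61 s, if anything falls off the work surface, if the arm or the gripper's body presses on something with over 40 N, if the wrist force passes 120 N, or if a joint passes its speed limit or range.

## Working session

There is one attempt and no reset: what is moved stays moved. The work goes in short steps, Python scripts to look and compute and a tool call to move; the robot and the scene stay as the last step left them, time stands still between calls to the robot, and variables do not carry over. Pictures are saved under pics/ and viewed, about 8 in all and at most 12, crops included, and the job is handed in when it is done.

Besides the shell and the picture viewer there is one more tool, called as name(argument=value, ...) on one line, values as JSON. move_arm: Moves the arm, as the interface text tells. Shift numbers are shares of 0.1 m and turn numbers shares of 8 degrees, none past 1 either way. Its arguments: {"type":"object","properties":{"moves":{"type":"array"}},"required":["moves"]}

```bash
mkdir -p pics; ls; cat > h.py <<'E'
import numpy as np, cv2
from plant import *
from scipy.spatial.transform import Rotation as R
def cloud(name,mask=None):
    im,d=get_image(name); c=calibration(name)
    return im,d,c
def pts(d,c,mask):
    f=d.shape[0]/2/np.tan(np.radians(c["vfov"])/2)
    v,u=np.nonzero(mask&(d>0)); z=d[v,u]
    p=np.c_[(u-c["cx"])/f*z,(v-c["cy"])/f*z,z,np.ones(len(z))]
    return (np.linalg.inv(c["view"])@p.T).T[:,:3]
def tool():
    s=read_state(); return np.array(s["position"]),R.from_euler('xyz',s["eef_rot"],degrees=True),s
E
python3 - <<'E'
from h import *
p,r,s=tool(); print(s)
for n in("scene","top"):
    im,d,c=cloud(n); cv2.imwrite(f"pics/{n}0.png",im[:,:,::-1]); print(n,np.round(np.linalg.inv(c["view"]),3).tolist(),c["vfov"])
    for t in("tablet","ereader","phone","rack","stand","stand_top"):
        q=trace(t,n)
        for k in q[:1]:
            P=pts(d,c,k["pixels"]); print(t,round(k["conf"],2),k["rect"],np.round(np.percentile(P,[2,50,98],axis=0),3).tolist())
    for t in("stand_ledge","stand_back_top"):
        print(t,pinpoint(t,n)[:2])
E
```

```text
pics
{'time': 0.0, 'q': array([67.35232835, 23.94808935, -0.58881299, 92.48530537,  0.27004332,
       63.63993358, -3.0384912 ]), 'joint_velocities': array([ 0.02633866,  0.01515406,  0.0503351 ,  0.06047778,  0.04226826,
       -0.04725048, -0.08152405]), 'joint_efforts': array([-9.19160484e-04, -8.64454007e+01,  6.78191353e-01, -4.34907424e+01,
        1.89499359e-02,  7.49635772e-03, -1.05663267e-05]), 'position': array([ 0.21638537, -0.5859929 ,  0.24966145]), 'eef_rot': array([ 1.79993377e+02,  7.17079190e-02, -6.97324915e+01]), 'force': array([-0.50223922, -0.50933364, -0.21528131]), 'torque': array([ 0.04673778, -0.02901771, -0.0470276 ]), 'width': 0.08549256008782773}
scene [[-0.996, -0.084, 0.043, 0.475], [-0.095, 0.875, -0.476, 0.495], [0.002, -0.477, -0.879, 1.038], [0.0, 0.0, 0.0, 1.0]] 56.572151436192954
tablet 0.78 [288.2, 301.0, 294.3, 373.2] [[0.459, 0.259, 0.012], [0.468, 0.337, 0.193], [0.478, 0.392, 0.197]]
ereader 0.57 [248.2, 304.4, 260.1, 370.3] [[0.548, 0.27, 0.078], [0.555, 0.345, 0.128], [0.564, 0.41, 0.132]]
phone 0.82 [269.8, 310.4, 274.8, 371.6] [[0.504, 
[... 719 characters left out ...]
2, 0.167], [0.476, 0.386, 0.198]]
ereader 0.82 [107.2, 179.1, 176.8, 195.0] [[0.549, 0.26, 0.017], [0.556, 0.33, 0.114], [0.59, 0.402, 0.133]]
phone 0.69 [117.0, 198.5, 178.7, 210.1] [[0.505, 0.255, 0.028], [0.513, 0.317, 0.092], [0.521, 0.393, 0.098]]
rack 0.94 [125.5, 178.8, 179.2, 239.6] [[0.433, 0.258, 0.011], [0.501, 0.315, 0.018], [0.594, 0.395, 0.079]]
stand 0.82 [351.2, 184.4, 427.2, 255.4] [[0.412, -0.413, 0.002], [0.49, -0.327, 0.025], [0.575, -0.251, 0.127]]
stand_top 0.9 [353.3, 183.5, 428.0, 254.4] [[0.412, -0.412, 0.021], [0.491, -0.329, 0.026], [0.574, -0.251, 0.127]]
stand_ledge [{'point': [398.8, 224.3], 'conf': 0.87}]
stand_back_top [{'point': [400.1, 216.7], 'conf': 0.74}]
```

View pics/top0.png

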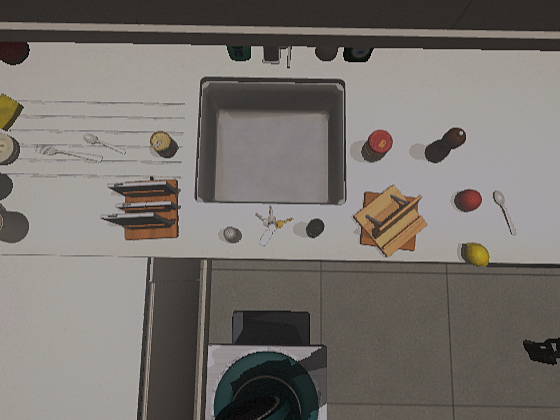

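View pics/scene0.png

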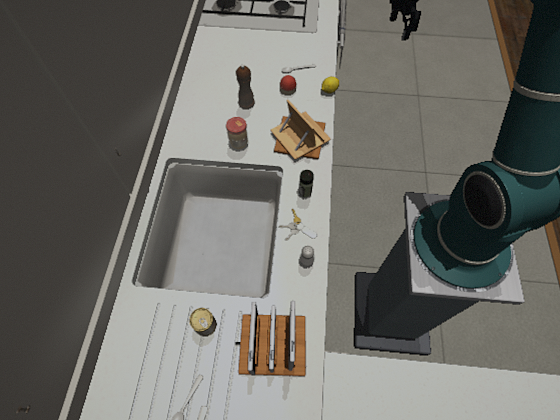

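```bash
python3 - <<'E'
from h import *
P=[];F=[]
for n in("scene","top"):
    im,d,c=cloud(n)
    A=pts(d,c,np.ones(d.shape,bool)); 
    # tablet top edge & stand parts
    for nm,b in (("tabtop",[.43,.50,.22,.44,.18,.21]),("erdtop",[.53,.58,.22,.44,.12,.14]),("backtop",[.38,.62,-.45,-.2,.119,.132]),("ledgefl",[.38,.62,-.45,-.2,.021,.0275]),("lip",[.38,.62,-.45,-.2,.034,.042]),("base",[.36,.62,-.47,-.2,.011,.017])):
        b=np.array(b); m=((A>b[::2])&(A<b[1::2])).all(1); Q=A[m]
        if len(Q)<5: print(n,nm,len(Q)); continue
        (cx,cy),(w,h),a=cv2.minAreaRect(Q[:,:2].astype(np.float32))
        _,_,vt=np.linalg.svd(Q[:,:2]-Q[:,:2].mean(0),full_matrices=False)
        print(n,nm,len(Q),np.round([cx,cy,w,h,a],3),"pc ang",np.round(np.degrees(np.arctan2(vt[0,1],vt[0,0]))%180,1),"mean",Q.mean(0).round(3))
E
```

```text
scene tabtop 314 [0.468 0.33  0.01  0.124 4.578] pc ang 94.2 mean [0.467 0.333 0.193]
scene erdtop 333 [0.557 0.336 0.011 0.148 4.233] pc ang 94.1 mean [0.557 0.339 0.129]
scene backtop 110 [ 4.97e-01 -3.24e-01  1.00e-02  1.38e-01  3.92e+01] pc ang 129.6 mean [ 0.498 -0.325  0.124]
scene ledgefl 881 [ 0.493 -0.329  0.145  0.145 39.525] pc ang 178.7 mean [ 0.499 -0.317  0.024]
scene lip 72 [ 0.491 -0.327  0.096  0.136 40.239] pc ang 154.3 mean [ 0.474 -0.325  0.037]
scene base 224 [ 0.504 -0.324  0.162  0.17  83.346] pc ang 21.3 mean [ 0.495 -0.307  0.013]
top tabtop 291 [0.469 0.327 0.012 0.124 4.332] pc ang 94.0 mean [0.468 0.326 0.194]
top erdtop 287 [0.558 0.334 0.012 0.149 3.978] pc ang 93.9 mean [0.557 0.333 0.129]
top backtop 188 [ 4.9800e-01 -3.2800e-01  9.0000e-03  1.3800e-01  3.9394e+01] pc ang 129.4 mean [ 0.497 -0.327  0.126]
top ledgefl 1904 [ 0.493 -0.332  0.145  0.145 39.281] pc ang 46.3 mean [ 0.492 -0.329  0.025]
top lip 148 [ 0.494 -0.331  0.096  0.139 39.619] pc ang 130.2 mean [ 0.47  -0.352  0.038]
top base 411 [ 0.493 -0.332  0.15   0.15  83.9  ] pc ang 38.9 mean [ 0.481 -0.32   0.015]
```

The top view shows the rack on the left (about 125–180, 180–240) with the tablet in the front slot. The stand is at about (351–427, 184–255), swivelled anticlockwise, with its struts behind on the upper left. The scene view agrees with this. Next I'll check which side the screen is on.

```bash
python3 - <<'E'
from h import *
im,d,c=cloud("top")
a=cv2.resize(im[165:250,90:190],None,fx=4,fy=4,interpolation=cv2.INTER_CUBIC)
b=cv2.resize(im[175:260,345:435],None,fx=4,fy=4,interpolation=cv2.INTER_CUBIC)
cv2.imwrite("pics/c1.png",np.hstack([a,b])[:,:,::-1])
for t in("tablet","ereader"):
    k=trace(t,"top")[0]["pixels"]; v,u=np.nonzero(k&(d>0)); A=pts(d,c,k); 
    m=(A[:,2]<A[:,2].max()-.012); print(t,im[v[m],u[m]].mean(0),m.sum())
E
```

```text
tablet [59.28888889 53.84646465 51.14545455] 495
ereader [50.26780627 47.01994302 45.41595442] 351
```

View pics/c1.png

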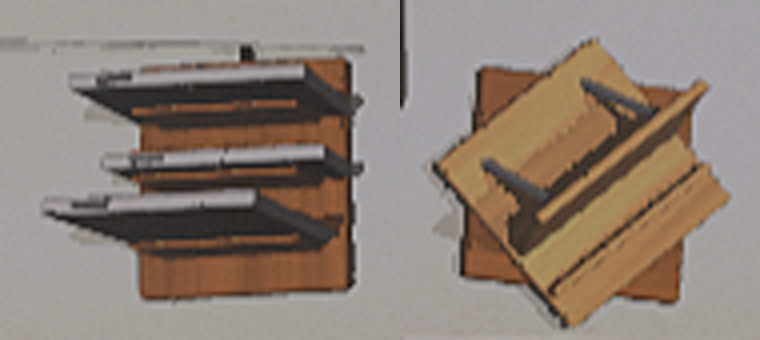

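```bash
cat > plan.py <<'E'
import sys,json
from h import *
# plan.py x y z roll pitch yaw n grip : prints rows
a=[float(v) for v in sys.argv[1:7]]; n=int(sys.argv[7]); g=float(sys.argv[8])
p,r,s=tool(); T=np.array(a[:3]); Q=R.from_euler('xyz',a[3:],degrees=True)
rv=(r.inv()*Q).as_rotvec(degrees=True)
print("t",round(s["time"],2),"p",p.round(4),s["eef_rot"].round(1),"dist",np.linalg.norm(T-p).round(3),"rv",rv.round(1))
st=R.from_rotvec(rv/n,degrees=True); step=(T-p)/n; out=[]
for i in range(n):
    d=r.inv().apply(step)/.1; w=rv/n/8
    out.append("{"+", ".join(f'"{k}": {v:.2f}' for k,v in zip(("wx","wy","wz","dx","dy","dz"),[*w,*d]))+f', "gripper": {g:g}'+"}")
    r=r*st
for i in range(0,n,8): print("["+",\n".join(out[i:i+8])+"]")
E
python3 plan.py .505 -.321 .185 180 10 39.4 16 60
```

```text
t 1.15 p [ 0.2165 -0.5863  0.2502] [180.    0.  -69.7] dist 0.397 rv [  -9.5   -6.8 -108.8]
[{"wx": -0.07, "wy": -0.05, "wz": -0.85, "dx": -0.09, "dy": -0.23, "dz": 0.04, "gripper": 60},
{"wx": -0.07, "wy": -0.05, "wz": -0.85, "dx": -0.07, "dy": -0.24, "dz": 0.04, "gripper": 60},
{"wx": -0.07, "wy": -0.05, "wz": -0.85, "dx": -0.04, "dy": -0.24, "dz": 0.04, "gripper": 60},
{"wx": -0.07, "wy": -0.05, "wz": -0.85, "dx": -0.01, "dy": -0.25, "dz": 0.03, "gripper": 60},
{"wx": -0.07, "wy": -0.05, "wz": -0.85, "dx": 0.02, "dy": -0.25, "dz": 0.03, "gripper": 60},
{"wx": -0.07, "wy": -0.05, "wz": -0.85, "dx": 0.05, "dy": -0.24, "dz": 0.03, "gripper": 60},
{"wx": -0.07, "wy": -0.05, "wz": -0.85, "dx": 0.08, "dy": -0.23, "dz": 0.03, "gripper": 60},
{"wx": -0.07, "wy": -0.05, "wz": -0.85, "dx": 0.11, "dy": -0.22, "dz": 0.02, "gripper": 60}]
[{"wx": -0.07, "wy": -0.05, "wz": -0.85, "dx": 0.13, "dy": -0.21, "dz": 0.02, "gripper": 60},
{"wx": -0.07, "wy": -0.05, "wz": -0.85, "dx": 0.16, "dy": -0.19, "dz": 0.02, "gripper": 60},
{"wx": -0.07, "wy": -0.05, "wz": -0.85, "dx": 0.18, "dy": -0.17, "dz": 0.01, "gripper": 60},
{"wx": -0.07, "wy": -0.05, "wz": -0.85, "dx": 0.20, "dy": -0.15, "dz": 0.01, "gripper": 60},
{"wx": -0.07, "wy": -0.05, "wz": -0.85, "dx": 0.21, "dy": -0.13, "dz": 0.01, "gripper": 60},
{"wx": -0.07, "wy": -0.05, "wz": -0.85, "dx": 0.23, "dy": -0.10, "dz": 0.00, "gripper": 60},
{"wx": -0.07, "wy": -0.05, "wz": -0.85, "dx": 0.24, "dy": -0.07, "dz": 0.00, "gripper": 60},
{"wx": -0.07, "wy": -0.05, "wz": -0.85, "dx": 0.24, "dy": -0.04, "dz": -0.00, "gripper": 60}]
```

move_arm(moves=[{"wx":-0.07,"wy":-0.05,"wz":-0.85,"dx":-0.09,"dy":-0.23,"dz":0.04,"gripper":60},{"wx":-0.07,"wy":-0.05,"wz":-0.85,"dx":-0.07,"dy":-0.24,"dz":0.04,"gripper":60},{"wx":-0.07,"wy":-0.05,"wz":-0.85,"dx":-0.04,"dy":-0.24,"dz":0.04,"gripper":60},{"wx":-0.07,"wy":-0.05,"wz":-0.85,"dx":-0.01,"dy":-0.25,"dz":0.03,"gripper":60},{"wx":-0.07,"wy":-0.05,"wz":-0.85,"dx":0.02,"dy":-0.25,"dz":0.03,"gripper":60},{"wx":-0.07,"wy":-0.05,"wz":-0.85,"dx":0.05,"dy":-0.24,"dz":0.03,"gripper":60},{"wx":-0.07,"wy":-0.05,"wz":-0.85,"dx":0.08,"dy":-0.23,"dz":0.03,"gripper":60},{"wx":-0.07,"wy":-0.05,"wz":-0.85,"dx":0.11,"dy":-0.22,"dz":0.02,"gripper":60}])

```text
time: 1.95
position: [0.361, -0.4495, 0.2174]
eef_rot: [177.4, 4.9, -13.8]
force: [0.1, -0.1, 0.0]
width: 0.0599
```

move_arm(moves=[{"wx":-0.07,"wy":-0.05,"wz":-0.85,"dx":0.13,"dy":-0.21,"dz":0.02,"gripper":60},{"wx":-0.07,"wy":-0.05,"wz":-0.85,"dx":0.16,"dy":-0.19,"dz":0.02,"gripper":60},{"wx":-0.07,"wy":-0.05,"wz":-0.85,"dx":0.18,"dy":-0.17,"dz":0.01,"gripper":60},{"wx":-0.07,"wy":-0.05,"wz":-0.85,"dx":0.2,"dy":-0.15,"dz":0.01,"gripper":60},{"wx":-0.07,"wy":-0.05,"wz":-0.85,"dx":0.21,"dy":-0.13,"dz":0.01,"gripper":60},{"wx":-0.07,"wy":-0.05,"wz":-0.85,"dx":0.23,"dy":-0.1,"dz":0.0,"gripper":60},{"wx":-0.07,"wy":-0.05,"wz":-0.85,"dx":0.24,"dy":-0.07,"dz":0.0,"gripper":60},{"wx":-0.07,"wy":-0.05,"wz":-0.85,"dx":0.24,"dy":-0.04,"dz":0.0,"gripper":60}])

```text
time: 2.75
position: [0.5051, -0.305, 0.1852]
eef_rot: [-179.8, 9.8, 43.3]
force: [-0.6, -0.3, 0.0]
width: 0.06
```

```bash
python3 plan.py .504 -.322 .165 180 10 39.4 7 60
```

```text
t 2.75 p [ 0.5051 -0.305   0.1852] [-179.8    9.8   43.3] dist 0.026 rv [ 0.5 -0.2  3.8]
[{"wx": 0.01, "wy": -0.00, "wz": 0.07, "dx": -0.01, "dy": 0.02, "dz": 0.03, "gripper": 60},
{"wx": 0.01, "wy": -0.00, "wz": 0.07, "dx": -0.01, "dy": 0.02, "dz": 0.03, "gripper": 60},
{"wx": 0.01, "wy": -0.00, "wz": 0.07, "dx": -0.01, "dy": 0.02, "dz": 0.03, "gripper": 60},
{"wx": 0.01, "wy": -0.00, "wz": 0.07, "dx": -0.01, "dy": 0.02, "dz": 0.03, "gripper": 60},
{"wx": 0.01, "wy": -0.00, "wz": 0.07, "dx": -0.01, "dy": 0.02, "dz": 0.03, "gripper": 60},
{"wx": 0.01, "wy": -0.00, "wz": 0.07, "dx": -0.01, "dy": 0.02, "dz": 0.03, "gripper": 60},
{"wx": 0.01, "wy": -0.00, "wz": 0.07, "dx": -0.01, "dy": 0.02, "dz": 0.03, "gripper": 60}]
```

move_arm(moves=[{"wz":0.16,"wx":0.02,"dx":-0.02,"dy":0.05,"dz":0.06,"gripper":50},{"wz":0.16,"wx":0.02,"dx":-0.02,"dy":0.05,"dz":0.06,"gripper":50},{"wz":0.12,"wx":0.02,"dx":-0.02,"dy":0.04,"dz":0.05,"gripper":50},{"gripper":50},{"gripper":50}])

```text
invalid input
```

```bash
python3 plan.py .497 -.328 .120 180 10 39.4 4 40
```

```text
t 2.75 p [ 0.5051 -0.305   0.1852] [-179.8    9.8   43.3] dist 0.07 rv [ 0.5 -0.2  3.8]
[{"wx": 0.02, "wy": -0.01, "wz": 0.12, "dx": -0.03, "dy": 0.03, "dz": 0.17, "gripper": 40},
{"wx": 0.02, "wy": -0.01, "wz": 0.12, "dx": -0.03, "dy": 0.03, "dz": 0.17, "gripper": 40},
{"wx": 0.02, "wy": -0.01, "wz": 0.12, "dx": -0.02, "dy": 0.03, "dz": 0.17, "gripper": 40},
{"wx": 0.02, "wy": -0.01, "wz": 0.12, "dx": -0.02, "dy": 0.03, "dz": 0.17, "gripper": 40}]
```

All keys are needed in every row.

move_arm(moves=[{"wx":0.02,"wy":0,"wz":0.16,"dx":-0.02,"dy":0.05,"dz":0.06,"gripper":50},{"wx":0.02,"wy":0,"wz":0.16,"dx":-0.02,"dy":0.05,"dz":0.06,"gripper":50},{"wx":0.02,"wy":0,"wz":0.12,"dx":-0.02,"dy":0.04,"dz":0.05,"gripper":50},{"wx":0,"wy":0,"wz":0,"dx":0,"dy":0,"dz":0,"gripper":50},{"wx":0,"wy":0,"wz":0,"dx":0,"dy":0,"dz":0,"gripper":50}])

```text
time: 3.25
position: [0.5093, -0.3205, 0.1679]
eef_rot: [-179.9, 9.8, 39.7]
force: [-0.5, -0.5, -0.3]
width: 0.0496
```

```bash
python3 plan.py .497 -.328 .120 180 10 39.4 3 40
```

```text
t 3.25 p [ 0.5093 -0.3205  0.1679] [-179.9    9.8   39.7] dist 0.05 rv [-0.  -0.2  0.3]
[{"wx": -0.00, "wy": -0.01, "wz": 0.01, "dx": -0.02, "dy": -0.01, "dz": 0.17, "gripper": 40},
{"wx": -0.00, "wy": -0.01, "wz": 0.01, "dx": -0.02, "dy": -0.01, "dz": 0.17, "gripper": 40},
{"wx": -0.00, "wy": -0.01, "wz": 0.01, "dx": -0.02, "dy": -0.01, "dz": 0.17, "gripper": 40}]
```

move_arm(moves=[{"wx":0,"wy":0,"wz":0.01,"dx":-0.04,"dy":-0.01,"dz":0.14,"gripper":40},{"wx":0,"wy":-0.01,"wz":0.01,"dx":-0.02,"dy":-0.01,"dz":0.15,"gripper":40},{"wx":0,"wy":-0.01,"wz":0.01,"dx":0,"dy":0,"dz":0.12,"gripper":40},{"wx":0,"wy":0,"wz":0,"dx":0,"dy":0,"dz":0.05,"gripper":40},{"wx":0,"wy":0,"wz":0,"dx":0,"dy":0,"dz":0,"gripper":40}])

```text
time: 3.75
position: [0.4948, -0.329, 0.1192]
eef_rot: [-179.9, 10.0, 39.3]
force: [0.3, 0.6, -0.0]
width: 0.0401
```

```bash
python3 plan.py .497 -.328 .120 180 10 39.4 1 30
```

```text
t 3.75 p [ 0.4948 -0.329   0.1192] [-179.9   10.    39.3] dist 0.003 rv [-0.1 -0.  -0.1]
[{"wx": -0.01, "wy": -0.00, "wz": -0.01, "dx": 0.02, "dy": 0.01, "dz": -0.01, "gripper": 30}]
```

move_arm(moves=[{"wx":0,"wy":0,"wz":0,"dx":0.02,"dy":0.01,"dz":-0.01,"gripper":25},{"wx":0,"wy":0,"wz":0,"dx":0,"dy":0,"dz":0,"gripper":4},{"wx":0,"wy":0,"wz":0,"dx":0,"dy":0,"dz":0,"gripper":4},{"wx":0,"wy":0,"wz":0,"dx":0,"dy":0,"dz":0,"gripper":4},{"wx":0,"wy":0,"wz":0,"dx":0,"dy":0,"dz":0,"gripper":4},{"wx":0,"wy":0,"wz":0,"dx":0,"dy":0,"dz":0,"gripper":4}])

```text
time: 4.35
position: [0.4961, -0.3294, 0.1205]
eef_rot: [-179.9, 10.2, 39.3]
force: [-1.5, -2.2, -4.9]
width: 0.0069
```

```bash
python3 - <<'E'
from h import *
p,r,s=tool(); print(p,s["eef_rot"],s["force"],s["width"])
ax=np.array([.493,-.332]); n=9; tot=-45.5/n
for i in range(n):
    dp=np.r_[R.from_euler('z',tot,degrees=True).as_matrix()[:2,:2]@(p[:2]-ax)+ax-p[:2],0]
    dw=r.inv().apply([0,0,tot]); print((dw/8).round(2),(r.inv().apply(dp)/.1).round(3))
    p=p+dp; r=R.from_euler('z',tot,degrees=True)*r
print(p)
E
```

```text
[ 0.49606648 -0.32944128  0.12054051] [-179.86926902   10.16552743   39.26421817] [-1.51271437 -2.19539949 -4.88359147] 0.006902455907824713
[0.11 0.   0.62] [-0.     0.004  0.   ]
[0.11 0.   0.62] [-0.     0.004  0.   ]
[0.11 0.   0.62] [-0.     0.004  0.   ]
[0.11 0.   0.62] [-0.     0.004  0.   ]
[0.11 0.   0.62] [-0.     0.004  0.   ]
[0.11 0.   0.62] [-0.     0.004  0.   ]
[0.11 0.   0.62] [-0.     0.004  0.   ]
[0.11 0.   0.62] [-0.     0.004  0.   ]
[0.11 0.   0.62] [-0.     0.004  0.   ]
[ 0.49697433 -0.33239374  0.12054051]
```

move_arm(moves=[{"wx":0.11,"wy":0,"wz":0.62,"dx":0,"dy":0.004,"dz":0,"gripper":4},{"wx":0.11,"wy":0,"wz":0.62,"dx":0,"dy":0.004,"dz":0,"gripper":4},{"wx":0.11,"wy":0,"wz":0.62,"dx":0,"dy":0.004,"dz":0,"gripper":4},{"wx":0.11,"wy":0,"wz":0.62,"dx":0,"dy":0.004,"dz":0,"gripper":4},{"wx":0.11,"wy":0,"wz":0.62,"dx":0,"dy":0.004,"dz":0,"gripper":4},{"wx":0.11,"wy":0,"wz":0.62,"dx":0,"dy":0.004,"dz":0,"gripper":4},{"wx":0.11,"wy":0,"wz":0.62,"dx":0,"dy":0.004,"dz":0,"gripper":4},{"wx":0.11,"wy":0,"wz":0.55,"dx":0,"dy":0.004,"dz":0,"gripper":4}])

```text
time: 5.15
position: [0.4969, -0.3338, 0.1206]
eef_rot: [180.0, 10.3, -1.9]
force: [-3.0, -0.9, -4.3]
width: 0.0068
```

move_arm(moves=[{"wx":0.05,"wy":0,"wz":0.3,"dx":0,"dy":0.002,"dz":0,"gripper":4},{"wx":0,"wy":0,"wz":0,"dx":0,"dy":0,"dz":0,"gripper":4}])

```text
time: 5.35
position: [0.4968, -0.3341, 0.1205]
eef_rot: [180.0, 10.3, -4.6]
force: [-2.8, -0.9, -4.3]
width: 0.0066
```

```bash
cat > st.py <<'E'
from h import *
p,r,s=tool(); print(s["time"],p.round(4),s["eef_rot"].round(2),s["force"].round(1),s["torque"].round(2),round(s["width"],4))
for n in("scene","top"):
    im,d,c=cloud(n)
    A=pts(d,c,np.ones(d.shape,bool))
    for nm,b in (("backtop",[.38,.62,-.45,-.2,.117,.130]),("ledgefl",[.38,.62,-.45,-.2,.021,.0275]),("lip",[.38,.62,-.45,-.2,.034,.042])):
        b=np.array(b); m=((A>b[::2])&(A<b[1::2])).all(1); Q=A[m]
        if len(Q)<9: continue
        (cx,cy),(w,h),a=cv2.minAreaRect(Q[:,:2].astype(np.float32))
        print(n,nm,len(Q),np.round([cx,cy,w,h,a],3))
E
python3 st.py
```

```text
5.35 [ 0.4968 -0.3341  0.1205] [179.95  10.31  -4.58] [-2.8 -0.9 -4.3] [-0.11 -0.23 -0.03] 0.0066
scene backtop 88 [ 0.496 -0.303  0.033  0.083  9.73 ]
scene ledgefl 928 [ 0.493 -0.328  0.147  0.144 85.21 ]
scene lip 87 [ 0.492 -0.329  0.136  0.093 86.149]
top backtop 118 [ 0.495 -0.296  0.029  0.064  3.997]
top ledgefl 1351 [ 0.494 -0.332  0.145  0.145 85.407]
top lip 159 [ 0.492 -0.331  0.137  0.091 85.327]
```

move_arm(moves=[{"wx":0.03,"wy":0,"wz":0.2,"dx":0,"dy":0,"dz":0,"gripper":4},{"wx":0,"wy":0,"wz":0,"dx":0,"dy":0,"dz":0,"gripper":4}])

```text
time: 5.65
position: [0.4967, -0.3342, 0.1206]
eef_rot: [179.9, 10.3, -6.1]
force: [-1.6, -2.0, -4.2]
width: 0.0068
```

```bash
python3 st.py
```

```text
5.65 [ 0.4967 -0.3342  0.1206] [179.88  10.3   -6.09] [-1.6 -2.  -4.2] [-0.17 -0.28  0.04] 0.0068
scene backtop 87 [ 0.497 -0.303  0.033  0.082  7.16 ]
scene ledgefl 943 [ 0.493 -0.329  0.147  0.144 84.306]
scene lip 100 [ 0.493 -0.329  0.135  0.094 84.21 ]
top backtop 125 [ 4.9800e-01 -3.2200e-01  1.1600e-01  2.8000e-02  7.2931e+01]
top ledgefl 1330 [ 0.493 -0.332  0.145  0.145 83.817]
top lip 165 [ 0.493 -0.332  0.139  0.093 83.566]
```

move_arm(moves=[{"wx":0,"wy":0,"wz":0,"dx":0,"dy":0,"dz":0,"gripper":40},{"wx":0,"wy":0,"wz":0,"dx":0,"dy":0,"dz":0,"gripper":40},{"wx":0,"wy":0,"wz":0,"dx":0,"dy":0,"dz":-0.2,"gripper":50},{"wx":0,"wy":0,"wz":0,"dx":0,"dy":0,"dz":-0.4,"gripper":50},{"wx":0,"wy":0,"wz":0,"dx":0,"dy":0,"dz":-0.4,"gripper":50},{"wx":0,"wy":0,"wz":0,"dx":0,"dy":0,"dz":-0.4,"gripper":50},{"wx":0,"wy":0,"wz":0,"dx":0,"dy":0,"dz":-0.1,"gripper":50}])

```text
time: 6.45
position: [0.5251, -0.3348, 0.2738]
eef_rot: [-180.0, 10.3, -5.8]
force: [-0.0, 0.2, 0.2]
width: 0.0506
```

```bash
python3 plan.py .4685 .32 .26 180 0 4.2 16 50; python3 st.py
```

```text
t 6.45 p [ 0.5251 -0.3348  0.2738] [-180.    10.3   -5.8] dist 0.657 rv [-0.9 10.3 -9.9]
[{"wx": -0.01, "wy": 0.08, "wz": -0.08, "dx": -0.07, "dy": -0.40, "dz": 0.02, "gripper": 50},
{"wx": -0.01, "wy": 0.08, "wz": -0.08, "dx": -0.07, "dy": -0.40, "dz": 0.02, "gripper": 50},
{"wx": -0.01, "wy": 0.08, "wz": -0.08, "dx": -0.07, "dy": -0.41, "dz": 0.02, "gripper": 50},
{"wx": -0.01, "wy": 0.08, "wz": -0.08, "dx": -0.06, "dy": -0.41, "dz": 0.02, "gripper": 50},
{"wx": -0.01, "wy": 0.08, "wz": -0.08, "dx": -0.06, "dy": -0.41, "dz": 0.02, "gripper": 50},
{"wx": -0.01, "wy": 0.08, "wz": -0.08, "dx": -0.05, "dy": -0.41, "dz": 0.02, "gripper": 50},
{"wx": -0.01, "wy": 0.08, "wz": -0.08, "dx": -0.05, "dy": -0.41, "dz": 0.02, "gripper": 50},
{"wx": -0.01, "wy": 0.08, "wz": -0.08, "dx": -0.04, "dy": -0.41, "dz": 0.01, "gripper": 50}]
[{"wx": -0.01, "wy": 0.08, "wz": -0.08, "dx": -0.04, "dy": -0.41, "dz": 0.01, "gripper": 50},
{"wx": -0.01, "wy": 0.08, "wz": -0.08, "dx": -0.04, "dy": -0.41, "dz": 0.01, "gripper": 50},
{"wx": -0.01, "wy": 0.08, "wz": -0.08, "dx": -0.03, "dy": -0.41, "dz": 0.01, "g
[... 245 characters left out ...]
-0.02, "dy": -0.41, "dz": 0.01, "gripper": 50},
{"wx": -0.01, "wy": 0.08, "wz": -0.08, "dx": -0.01, "dy": -0.41, "dz": 0.01, "gripper": 50},
{"wx": -0.01, "wy": 0.08, "wz": -0.08, "dx": -0.01, "dy": -0.41, "dz": 0.01, "gripper": 50}]
6.45 [ 0.5251 -0.3348  0.2738] [-179.98   10.28   -5.77] [-0.   0.2  0.2] [ 0.01 -0.22  0.05] 0.0506
scene backtop 107 [ 4.9900e-01 -3.2900e-01  1.4100e-01  9.0000e-03  8.3786e+01]
scene ledgefl 933 [ 0.492 -0.329  0.147  0.144 84.031]
scene lip 91 [ 0.493 -0.328  0.134  0.094 84.282]
top backtop 227 [ 4.9900e-01 -3.3300e-01  1.4000e-01  1.0000e-02  8.4308e+01]
top ledgefl 1594 [ 0.493 -0.332  0.146  0.145 84.038]
top lip 179 [ 0.493 -0.332  0.138  0.094 84.173]
```

move_arm(moves=[{"wx":-0.01,"wy":0.08,"wz":-0.08,"dx":-0.07,"dy":-0.3,"dz":0.02,"gripper":50},{"wx":-0.01,"wy":0.08,"wz":-0.08,"dx":-0.07,"dy":-0.4,"dz":0.02,"gripper":50},{"wx":-0.01,"wy":0.08,"wz":-0.08,"dx":-0.07,"dy":-0.41,"dz":0.02,"gripper":50},{"wx":-0.01,"wy":0.08,"wz":-0.08,"dx":-0.06,"dy":-0.41,"dz":0.02,"gripper":50},{"wx":-0.01,"wy":0.08,"wz":-0.08,"dx":-0.06,"dy":-0.41,"dz":0.02,"gripper":50},{"wx":-0.01,"wy":0.08,"wz":-0.08,"dx":-0.05,"dy":-0.41,"dz":0.02,"gripper":50},{"wx":-0.01,"wy":0.08,"wz":-0.08,"dx":-0.05,"dy":-0.41,"dz":0.02,"gripper":50},{"wx":-0.01,"wy":0.08,"wz":-0.08,"dx":-0.04,"dy":-0.41,"dz":0.01,"gripper":50}])

```text
time: 7.35
position: [0.4884, -0.0097, 0.254]
eef_rot: [-179.8, 5.7, -0.9]
force: [2.2, 0.0, 1.0]
width: 0.0497
```

move_arm(moves=[{"wx":-0.01,"wy":0.08,"wz":-0.08,"dx":-0.04,"dy":-0.41,"dz":0.01,"gripper":50},{"wx":-0.01,"wy":0.08,"wz":-0.08,"dx":-0.04,"dy":-0.41,"dz":0.01,"gripper":50},{"wx":-0.01,"wy":0.08,"wz":-0.08,"dx":-0.03,"dy":-0.41,"dz":0.01,"gripper":50},{"wx":-0.01,"wy":0.08,"wz":-0.08,"dx":-0.03,"dy":-0.41,"dz":0.01,"gripper":50},{"wx":-0.01,"wy":0.08,"wz":-0.08,"dx":-0.02,"dy":-0.41,"dz":0.01,"gripper":50},{"wx":-0.01,"wy":0.08,"wz":-0.08,"dx":-0.02,"dy":-0.41,"dz":0.01,"gripper":50},{"wx":-0.01,"wy":0.08,"wz":-0.08,"dx":-0.01,"dy":-0.4,"dz":0.01,"gripper":50},{"wx":-0.01,"wy":0.08,"wz":-0.08,"dx":-0.01,"dy":-0.3,"dz":0.01,"gripper":50}])

```text
time: 8.15
position: [0.4522, 0.3179, 0.2397]
eef_rot: [179.8, 0.9, 4.5]
force: [0.7, -1.0, -0.2]
width: 0.05
```

```bash
python3 plan.py .4685 .328 .23 180 0 4.2 3 40; python3 - <<'E'
from h import *
im,d,c=cloud("wrist"); cv2.imwrite("pics/w1.png",im[:,:,::-1])
A=pts(d,c,np.ones(d.shape,bool)); b=np.array([.43,.50,.2,.45,.18,.205]); Q=A[((A>b[::2])&(A<b[1::2])).all(1)]
print(len(Q),cv2.minAreaRect(Q[:,:2].astype(np.float32)),np.percentile(Q[:,2],[50,95]))
E
```

```text
t 8.15 p [0.4522 0.3179 0.2397] [179.8   0.9   4.5] dist 0.022 rv [0.2 0.9 0.3]
[{"wx": 0.01, "wy": 0.04, "wz": 0.01, "dx": 0.06, "dy": -0.03, "dz": 0.03, "gripper": 40},
{"wx": 0.01, "wy": 0.04, "wz": 0.01, "dx": 0.06, "dy": -0.03, "dz": 0.03, "gripper": 40},
{"wx": 0.01, "wy": 0.04, "wz": 0.01, "dx": 0.06, "dy": -0.03, "dz": 0.03, "gripper": 40}]
3648 ((0.46409350633621216, 0.33333685994148254), (0.011914887465536594, 0.12436570972204208), 3.576934576034546) [0.19544578 0.19687039]
```

View pics/w1.png

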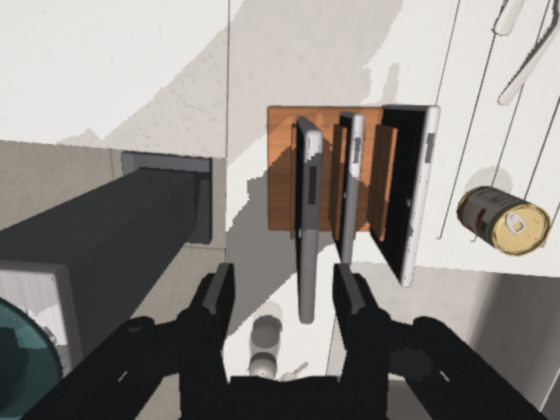

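The wrist view shows the tablet at about (300–325, 125–320), centred between the open fingers, with the phone and e-reader to its right. I'll centre over it and descend.

move_arm(moves=[{"wx":0.01,"wy":0.04,"wz":0.01,"dx":0.07,"dy":-0.05,"dz":0.01,"gripper":50},{"wx":0.01,"wy":0.04,"wz":0.01,"dx":0.06,"dy":-0.04,"dz":0,"gripper":50},{"wx":0.01,"wy":0.04,"wz":0.01,"dx":0.03,"dy":-0.02,"dz":0,"gripper":50},{"wx":0,"wy":0,"wz":0,"dx":0,"dy":0,"dz":0,"gripper":50},{"wx":0,"wy":0,"wz":0,"dx":0,"dy":0,"dz":0,"gripper":50}])

```text
time: 8.7
position: [0.4659, 0.3339, 0.2351]
eef_rot: [-179.9, 0.1, 4.5]
force: [-0.4, -0.1, 0.4]
width: 0.05
```

```bash
python3 plan.py .4685 .329 .186 180 0 4.2 4 40; python3 - <<'E'
from h import *
im,d,c=cloud("wrist")
A=pts(d,c,np.ones(d.shape,bool)); b=np.array([.43,.50,.2,.45,.18,.205]); Q=A[((A>b[::2])&(A<b[1::2])).all(1)]
print(len(Q),cv2.minAreaRect(Q[:,:2].astype(np.float32)),np.percentile(Q[:,2],[50,95]))
E
```

```text
t 8.7 p [0.4659 0.3339 0.2351] [-1.799e+02  1.000e-01  4.500e+00] dist 0.049 rv [-0.1  0.1  0.3]
[{"wx": -0.00, "wy": 0.00, "wz": 0.01, "dx": 0.01, "dy": 0.01, "dz": 0.12, "gripper": 40},
{"wx": -0.00, "wy": 0.00, "wz": 0.01, "dx": 0.01, "dy": 0.01, "dz": 0.12, "gripper": 40},
{"wx": -0.00, "wy": 0.00, "wz": 0.01, "dx": 0.01, "dy": 0.01, "dz": 0.12, "gripper": 40},
{"wx": -0.00, "wy": 0.00, "wz": 0.01, "dx": 0.01, "dy": 0.01, "dz": 0.12, "gripper": 40}]
3393 ((0.46604612469673157, 0.3291265368461609), (0.011698700487613678, 0.12390859425067902), 3.2701058387756348) [0.19560039 0.19695533]
```

move_arm(moves=[{"wx":0,"wy":0,"wz":0.03,"dx":0.01,"dy":0.02,"dz":0.12,"gripper":45},{"wx":0,"wy":0,"wz":0.02,"dx":0.01,"dy":0.02,"dz":0.14,"gripper":40},{"wx":0,"wy":0,"wz":0.01,"dx":0,"dy":0.01,"dz":0.14,"gripper":35},{"wx":0,"wy":0,"wz":0,"dx":0,"dy":0,"dz":0.09,"gripper":30},{"wx":0,"wy":0,"wz":0,"dx":0,"dy":0,"dz":0,"gripper":30}])

```text
time: 9.25
position: [0.4683, 0.3267, 0.1809]
eef_rot: [-180.0, 0.1, 3.9]
force: [-1.0, 1.2, -0.1]
width: 0.0299
```

```bash
python3 plan.py .4675 .329 .186 180 0 4 1 30
```

```text
t 9.25 p [0.4683 0.3267 0.1809] [-1.8e+02  1.0e-01  3.9e+00] dist 0.006 rv [-0.   0.1 -0.1]
[{"wx": -0.00, "wy": 0.02, "wz": -0.01, "dx": -0.01, "dy": -0.02, "dz": -0.05, "gripper": 30}]
```

move_arm(moves=[{"wx":0,"wy":0.01,"wz":0,"dx":-0.01,"dy":-0.02,"dz":-0.03,"gripper":20},{"wx":0,"wy":0,"wz":0,"dx":0,"dy":0,"dz":0,"gripper":5},{"wx":0,"wy":0,"wz":0,"dx":0,"dy":0,"dz":0,"gripper":5},{"wx":0,"wy":0,"wz":0,"dx":0,"dy":0,"dz":0,"gripper":5},{"wx":0,"wy":0,"wz":0,"dx":0,"dy":0,"dz":0,"gripper":5}])

```text
time: 9.75
position: [0.467, 0.3296, 0.185]
eef_rot: [-179.9, 0.0, 3.9]
force: [1.0, 0.1, -2.9]
width: 0.0092
```

```bash
python3 plan.py .4685 .329 .32 180 0 4 6 5; python3 -c "
from h import *
print(tool()[2]['force'],tool()[2]['torque'],tool()[2]['width'])"
```

```text
t 9.75 p [0.467  0.3296 0.185 ] [-179.9    0.     3.9] dist 0.135 rv [-0.1  0.  -0.1]
[{"wx": -0.00, "wy": 0.00, "wz": -0.00, "dx": 0.00, "dy": 0.00, "dz": -0.22, "gripper": 5},
{"wx": -0.00, "wy": 0.00, "wz": -0.00, "dx": 0.00, "dy": 0.00, "dz": -0.22, "gripper": 5},
{"wx": -0.00, "wy": 0.00, "wz": -0.00, "dx": 0.00, "dy": 0.00, "dz": -0.22, "gripper": 5},
{"wx": -0.00, "wy": 0.00, "wz": -0.00, "dx": 0.00, "dy": 0.00, "dz": -0.22, "gripper": 5},
{"wx": -0.00, "wy": 0.00, "wz": -0.00, "dx": 0.00, "dy": 0.00, "dz": -0.22, "gripper": 5},
{"wx": -0.00, "wy": 0.00, "wz": -0.00, "dx": 0.00, "dy": 0.00, "dz": -0.22, "gripper": 5}]
[ 1.01974307  0.06565696 -2.90265675] [-0.03365148  0.00435684  0.01174875] 0.009157596624437285
```

move_arm(moves=[{"wx":0,"wy":0,"wz":0,"dx":0,"dy":0,"dz":-0.06,"gripper":5},{"wx":0,"wy":0,"wz":0,"dx":0,"dy":0,"dz":-0.1,"gripper":5},{"wx":0,"wy":0,"wz":0,"dx":0,"dy":0,"dz":-0.12,"gripper":5},{"wx":0,"wy":0,"wz":0,"dx":0,"dy":0,"dz":-0.12,"gripper":5},{"wx":0,"wy":0,"wz":0,"dx":0,"dy":0,"dz":-0.12,"gripper":5},{"wx":0,"wy":0,"wz":0,"dx":0,"dy":0,"dz":-0.12,"gripper":5}])

```text
time: 10.35
position: [0.4667, 0.3294, 0.2542]
eef_rot: [-180.0, 0.1, 4.0]
force: [0.8, 0.4, -2.4]
width: 0.0094
```

move_arm(moves=[{"wx":0,"wy":0,"wz":0,"dx":0,"dy":0,"dz":-0.2,"gripper":5},{"wx":0,"wy":0,"wz":0,"dx":0,"dy":0,"dz":-0.3,"gripper":5},{"wx":0,"wy":0,"wz":0,"dx":0,"dy":0,"dz":-0.35,"gripper":5},{"wx":0,"wy":0,"wz":0,"dx":0,"dy":0,"dz":-0.25,"gripper":5},{"wx":0,"wy":0,"wz":0,"dx":0,"dy":0,"dz":-0.1,"gripper":5},{"wx":0,"wy":0,"wz":0,"dx":0,"dy":0,"dz":0,"gripper":5}])

```text
time: 10.95
position: [0.4659, 0.3294, 0.3844]
eef_rot: [-179.9, -0.1, 4.0]
force: [0.3, 0.3, -3.0]
width: 0.0093
```

```bash
python3 - <<'E'
from h import *
p,r,s=tool(); print(s["time"],p.round(4),s["eef_rot"].round(2),s["force"].round(1),s["width"])
ims=[]
for n in("scene","top"):
    im,d,c=cloud(n)
    for t in("tablet","ereader","phone"):
        q=trace(t,n)
        if q:
            P=pts(d,c,q[0]["pixels"]); print(n,t,round(q[0]["conf"],2),q[0]["rect"],np.round(np.percentile(P,[3,50,97],axis=0),3).tolist())
    if n=="top": v=im[110:270,60:220]
    else: v=im[240:400,190:350]
    ims.append(cv2.resize(v,None,fx=2.4,fy=2.4,interpolation=cv2.INTER_CUBIC))
cv2.imwrite("pics/l1.png",np.hstack(ims)[:,:,::-1])
E
```

```text
10.95 [0.4659 0.3294 0.3844] [-1.7987e+02 -1.3000e-01  4.0100e+00] [ 0.3  0.3 -3. ] 0.009342844101949398
scene tablet 0.63 [288.5, 313.7, 300.4, 360.5] [[0.459, 0.318, 0.221], [0.466, 0.373, 0.392], [0.473, 0.392, 0.397]]
scene ereader 0.86 [247.1, 304.0, 258.3, 373.2] [[0.548, 0.273, 0.062], [0.555, 0.35, 0.127], [0.564, 0.409, 0.132]]
scene phone 0.52 [268.0, 309.7, 274.8, 375.2] [[0.504, 0.27, 0.038], [0.512, 0.34, 0.092], [0.52, 0.4, 0.095]]
top tablet 0.94 [88.5, 193.3, 153.5, 216.8] [[0.459, 0.265, 0.223], [0.465, 0.298, 0.319], [0.475, 0.368, 0.395]]
top ereader 0.67 [106.0, 179.7, 177.6, 195.1] [[0.549, 0.26, 0.029], [0.556, 0.328, 0.116], [0.565, 0.403, 0.133]]
top phone 0.75 [136.7, 197.0, 178.1, 209.1] [[0.509, 0.254, 0.032], [0.514, 0.285, 0.091], [0.521, 0.336, 0.097]]
```

View pics/l1.png

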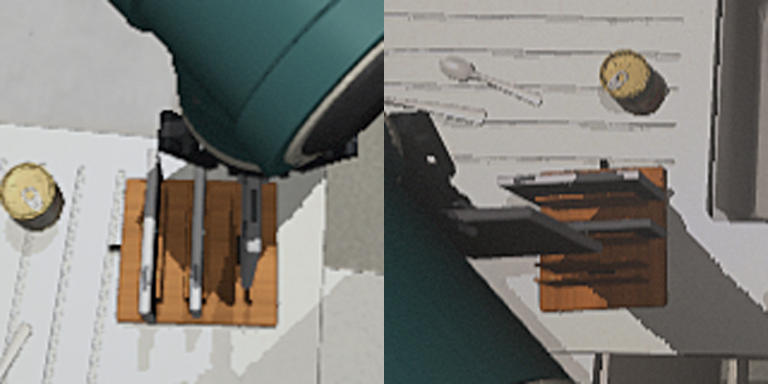

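The lift is clean and the e-reader and phone have not moved. The -x face looks dark but is in shade, so I'll carry the tablet over and yaw it so both faces can be compared.

```bash
python3 plan.py .5 .1 .37 180 0 60 8 5
```

```text
t 11.35 p [0.4657 0.329  0.3823] [-179.9    0.     4. ] dist 0.232 rv [ -0.1   0.  -56. ]
[{"wx": -0.00, "wy": 0.00, "wz": -0.87, "dx": 0.02, "dy": 0.29, "dz": 0.02, "gripper": 5},
{"wx": -0.00, "wy": 0.00, "wz": -0.87, "dx": -0.01, "dy": 0.29, "dz": 0.02, "gripper": 5},
{"wx": -0.00, "wy": 0.00, "wz": -0.87, "dx": -0.05, "dy": 0.29, "dz": 0.02, "gripper": 5},
{"wx": -0.00, "wy": 0.00, "wz": -0.87, "dx": -0.08, "dy": 0.28, "dz": 0.02, "gripper": 5},
{"wx": -0.00, "wy": 0.00, "wz": -0.87, "dx": -0.12, "dy": 0.27, "dz": 0.02, "gripper": 5},
{"wx": -0.00, "wy": 0.00, "wz": -0.87, "dx": -0.15, "dy": 0.25, "dz": 0.02, "gripper": 5},
{"wx": -0.00, "wy": 0.00, "wz": -0.87, "dx": -0.18, "dy": 0.23, "dz": 0.02, "gripper": 5},
{"wx": -0.00, "wy": 0.00, "wz": -0.87, "dx": -0.20, "dy": 0.21, "dz": 0.02, "gripper": 5}]
```

move_arm(moves=[{"wx":0,"wy":0,"wz":-0.3,"dx":0.01,"dy":0.15,"dz":0,"gripper":5},{"wx":0,"wy":0,"wz":-0.7,"dx":0,"dy":0.25,"dz":0.02,"gripper":5},{"wx":0,"wy":0,"wz":-0.87,"dx":-0.03,"dy":0.29,"dz":0.02,"gripper":5},{"wx":0,"wy":0,"wz":-0.87,"dx":-0.07,"dy":0.28,"dz":0.02,"gripper":5},{"wx":0,"wy":0,"wz":-0.87,"dx":-0.11,"dy":0.27,"dz":0.02,"gripper":5},{"wx":0,"wy":0,"wz":-0.87,"dx":-0.15,"dy":0.25,"dz":0.02,"gripper":5},{"wx":0,"wy":0,"wz":-0.87,"dx":-0.18,"dy":0.23,"dz":0.02,"gripper":5},{"wx":0,"wy":0,"wz":-0.6,"dx":-0.15,"dy":0.15,"dz":0.02,"gripper":5}])

```text
time: 12.15
position: [0.4819, 0.1187, 0.3645]
eef_rot: [-179.7, 0.1, 53.8]
force: [0.8, -0.8, -2.8]
width: 0.0091
```

```bash
python3 - <<'E'
from h import *
p,r,s=tool(); print(s["time"],p.round(4),s["eef_rot"].round(2),s["force"].round(1),s["width"])
ims=[]
for n in("scene","top"):
    im,d,c=cloud(n); q=trace("tablet",n)
    if q:
        k=q[0]; l,t,rr,b=map(int,k["rect"]); P=pts(d,c,k["pixels"]); v,u=np.nonzero(k["pixels"]&(d>0)); m=P[:,2]<p[2]-.05
        print(n,k["conf"],k["rect"],im[v[m],u[m]].mean(0) if m.any() else None, m.sum())
    w=np.linalg.inv(c["view"]); f=210/np.tan(np.radians(c["vfov"])/2); o=c["view"]@np.r_[p-[0,0,.08],1]; u=int(o[0]/o[2]*f+c["cx"]); v=int(o[1]/o[2]*f+c["cy"])
    x0=max(0,u-80); y0=max(0,v-80); cr=im[y0:y0+160,x0:x0+160]; cr=cv2.copyMakeBorder(cr,0,160-cr.shape[0],0,160-cr.shape[1],cv2.BORDER_CONSTANT)
    ims.append(cv2.resize(cr,None,fx=2.4,fy=2.4,interpolation=cv2.INTER_CUBIC))
cv2.imwrite("pics/m1.png",np.hstack(ims)[:,:,::-1])
E
```

```text
12.15 [0.4819 0.1187 0.3645] [-1.797e+02  9.000e-02  5.379e+01] [ 0.8 -0.8 -2.8] 0.009121865542273039
scene 0.61 [268.8, 182.2, 319.8, 255.9] [70.1377551  69.70510204 69.55204082] 980
top 0.44 [220.5, 168.4, 239.2, 194.5] [35.02439024 35.30487805 35.6097561 ] 82
```

View pics/m1.png

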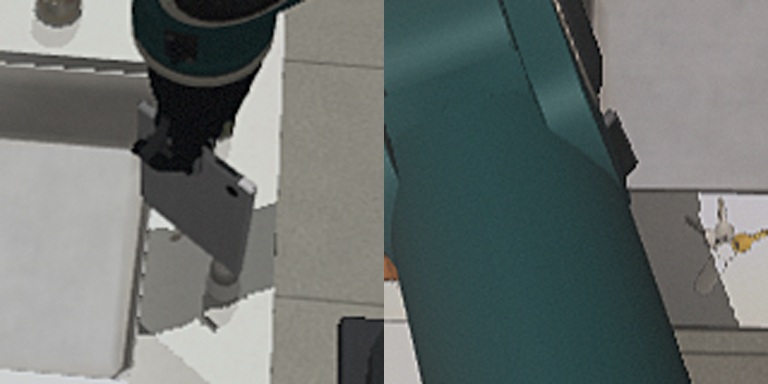

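The scene crop shows the face now turned to it (the former +x side) is grey aluminium with a camera spot at (232, 190). The screen therefore faces -x and no flip is needed. Next I'll measure the stand's profile and carry the tablet over.

```bash
python3 plan.py .522 -.335 .325 180 10 -6 14 5; python3 - <<'E'
from h import *
n=np.array([np.cos(np.radians(-6)),np.sin(np.radians(-6))]); t=np.array([-n[1],n[0]])
for cam in("top","scene"):
    im,d,c=cloud(cam); A=pts(d,c,np.ones(d.shape,bool)); q=A[:,:2]-[.493,-.332]; s=q@n; l=q@t
    m=(abs(l)<.05)&(abs(s)<.085)&(A[:,2]>.005)&(A[:,2]<.15)
    print(cam,m.sum())
    for a in np.arange(-.084,.04,.004):
        k=m&(s>=a)&(s<a+.004)
        if k.sum(): print(round(a*1e3),k.sum(),np.percentile(A[k,2]*1e3,[5,50,95]).round(1), end=" | ")
    b=m&(A[:,2]>.05)&(A[:,2]<.12); print("\nback slope",np.polyfit(A[b,2],s[b],1))
    e=(A[:,2]>.118)&(A[:,2]<.13)&(abs(s)<.03)&(abs(l)<.1); print("edge l",l[e].min(),l[e].max())
E
```

```text
t 12.35 p [0.4819 0.1205 0.3647] [-1.797e+02  1.000e-01  5.350e+01] dist 0.459 rv [ 4.9 -8.9 59.3]
[{"wx": 0.04, "wy": -0.08, "wz": 0.53, "dx": -0.24, "dy": 0.22, "dz": 0.03, "gripper": 5},
{"wx": 0.04, "wy": -0.08, "wz": 0.53, "dx": -0.23, "dy": 0.23, "dz": 0.03, "gripper": 5},
{"wx": 0.04, "wy": -0.08, "wz": 0.53, "dx": -0.21, "dy": 0.25, "dz": 0.03, "gripper": 5},
{"wx": 0.04, "wy": -0.08, "wz": 0.53, "dx": -0.19, "dy": 0.27, "dz": 0.03, "gripper": 5},
{"wx": 0.04, "wy": -0.08, "wz": 0.53, "dx": -0.17, "dy": 0.28, "dz": 0.03, "gripper": 5},
{"wx": 0.04, "wy": -0.08, "wz": 0.53, "dx": -0.15, "dy": 0.29, "dz": 0.03, "gripper": 5},
{"wx": 0.04, "wy": -0.08, "wz": 0.53, "dx": -0.13, "dy": 0.30, "dz": 0.03, "gripper": 5},
{"wx": 0.04, "wy": -0.08, "wz": 0.53, "dx": -0.10, "dy": 0.31, "dz": 0.03, "gripper": 5}]
[{"wx": 0.04, "wy": -0.08, "wz": 0.53, "dx": -0.08, "dy": 0.32, "dz": 0.03, "gripper": 5},
{"wx": 0.04, "wy": -0.08, "wz": 0.53, "dx": -0.06, "dy": 0.32, "dz": 0.03, "gripper": 5},
{"wx": 0.04, "wy": -0.08, "wz": 0.53, "dx": -0.03, "dy": 0.33, "dz": 0.03, "gripper": 5},
{"wx": 0.
[... 577 characters left out ...]
6 [21.2 25.2 27.3] | -32 50 [22.1 25.3 28.4] | -28 51 [22.5 25.2 28. ] | -24 56 [22.3 25.5 28.3] | -20 54 [22.2 25.4 28. ] | -16 86 [22. 30. 41.] | -12 108 [39.8 49.7 62. ] | -8 112 [62.6 73.9 84. ] | -4 126 [ 82.8  96.8 108.6] | 0 115 [107.3 117.5 127.5] | 4 67 [124.2 127.  129.3] | 8 34 [123.  126.1 129.4] | 20 2 [72.5 73.4 74.3] | 24 10 [40.8 66.  70.5] | 28 26 [23.9 27.1 60.7] | 32 53 [21.7 25.9 53.5] | 36 54 [22.8 25.9 46.6] | 
back slope [ 0.0161749  -0.00270637]
edge l -0.06936727236819866 0.07004705404685117
scene 0Traceback (most recent call last):
  File "<stdin>", line 10, in <module>
    raise TypeError("expected non-empty vector for x")
TypeError: expected non-empty vector for x
```

move_arm(moves=[{"wx":0.02,"wy":-0.04,"wz":0.3,"dx":-0.13,"dy":0.12,"dz":0.02,"gripper":5},{"wx":0.04,"wy":-0.08,"wz":0.53,"dx":-0.22,"dy":0.21,"dz":0.03,"gripper":5},{"wx":0.04,"wy":-0.08,"wz":0.53,"dx":-0.22,"dy":0.24,"dz":0.03,"gripper":5},{"wx":0.04,"wy":-0.08,"wz":0.53,"dx":-0.2,"dy":0.26,"dz":0.03,"gripper":5},{"wx":0.04,"wy":-0.08,"wz":0.53,"dx":-0.18,"dy":0.27,"dz":0.03,"gripper":5},{"wx":0.04,"wy":-0.08,"wz":0.53,"dx":-0.16,"dy":0.29,"dz":0.03,"gripper":5},{"wx":0.04,"wy":-0.08,"wz":0.53,"dx":-0.14,"dy":0.3,"dz":0.03,"gripper":5},{"wx":0.04,"wy":-0.08,"wz":0.53,"dx":-0.11,"dy":0.31,"dz":0.03,"gripper":5}])

```text
time: 13.25
position: [0.4995, -0.1323, 0.342]
eef_rot: [-178.8, 5.7, 19.8]
force: [0.1, 1.7, -3.8]
width: 0.0092
```

```bash
python3 plan.py .521 -.335 .325 180 10 -6 7 5
```

```text
t 13.25 p [ 0.4995 -0.1323  0.342 ] [-178.8    5.7   19.8] dist 0.205 rv [ 2.4 -3.9 25.6]
[{"wx": 0.04, "wy": -0.07, "wz": 0.46, "dx": -0.07, "dy": 0.28, "dz": 0.03, "gripper": 5},
{"wx": 0.04, "wy": -0.07, "wz": 0.46, "dx": -0.05, "dy": 0.29, "dz": 0.02, "gripper": 5},
{"wx": 0.04, "wy": -0.07, "wz": 0.46, "dx": -0.03, "dy": 0.29, "dz": 0.02, "gripper": 5},
{"wx": 0.04, "wy": -0.07, "wz": 0.46, "dx": -0.01, "dy": 0.29, "dz": 0.02, "gripper": 5},
{"wx": 0.04, "wy": -0.07, "wz": 0.46, "dx": 0.01, "dy": 0.29, "dz": 0.02, "gripper": 5},
{"wx": 0.04, "wy": -0.07, "wz": 0.46, "dx": 0.03, "dy": 0.29, "dz": 0.02, "gripper": 5},
{"wx": 0.04, "wy": -0.07, "wz": 0.46, "dx": 0.05, "dy": 0.29, "dz": 0.02, "gripper": 5}]
```

move_arm(moves=[{"wx":0.04,"wy":-0.07,"wz":0.46,"dx":-0.07,"dy":0.28,"dz":0.03,"gripper":5},{"wx":0.04,"wy":-0.07,"wz":0.46,"dx":-0.05,"dy":0.29,"dz":0.02,"gripper":5},{"wx":0.04,"wy":-0.07,"wz":0.46,"dx":-0.03,"dy":0.29,"dz":0.02,"gripper":5},{"wx":0.04,"wy":-0.07,"wz":0.46,"dx":-0.01,"dy":0.29,"dz":0.02,"gripper":5},{"wx":0.04,"wy":-0.07,"wz":0.46,"dx":0.01,"dy":0.29,"dz":0.02,"gripper":5},{"wx":0.04,"wy":-0.07,"wz":0.46,"dx":0.03,"dy":0.22,"dz":0.02,"gripper":5},{"wx":0.04,"wy":-0.07,"wz":0.3,"dx":0.03,"dy":0.12,"dz":0.02,"gripper":5},{"wx":0,"wy":0,"wz":0,"dx":0,"dy":0,"dz":0,"gripper":5}])

```text
time: 14.05
position: [0.5135, -0.331, 0.3206]
eef_rot: [179.8, 10.6, -7.7]
force: [-0.5, 1.2, -3.7]
width: 0.0094
```

```bash
python3 plan.py .517 -.3345 .296 180 10 -6 4 5; cat > tb.py <<'E'
from h import *
# tablet face fit in tool & stand frames
p,r,s=tool(); print(round(s["time"],2),p.round(4),s["eef_rot"].round(2),s["force"].round(1))
n=np.array([np.cos(np.radians(-6)),np.sin(np.radians(-6))]); t=np.array([-n[1],n[0]])
for cam in("top","scene"):
    im,d,c=cloud(cam); q=trace("tablet",cam)
    if not q: print(cam,"none"); continue
    P=pts(d,c,cv2.erode(q[0]["pixels"].astype(np.uint8),np.ones((2,2)))>0); L=r.inv().apply(P-p)
    k=(abs(L[:,0])<.03)&(L[:,2]>-.02)&(abs(L[:,1])<.09); P,L=P[k],L[k]
    if len(P)<20: print(cam,len(P)); continue
    W=np.c_[(P[:,:2]-[.493,-.332])@n,(P[:,:2]-[.493,-.332])@t,P[:,2]]
    print(cam,round(q[0]["conf"],2),len(P),"tool pct\n",(np.percentile(L,[2,50,98],axis=0)*1e3).round(1),"\nstand pct\n",(np.percentile(W,[2,50,98],axis=0)*1e3).round(1))
    a=np.linalg.svd(W-W.mean(0),full_matrices=False)[2][2]; print("normal(stand)",a.round(3))
E
python3 tb.py
```

```text
t 14.05 p [ 0.5135 -0.331   0.3206] [179.8  10.6  -7.7] dist 0.025 rv [-0.1  0.6 -1.6]
[{"wx": -0.00, "wy": 0.02, "wz": -0.05, "dx": 0.02, "dy": 0.01, "dz": 0.06, "gripper": 5},
{"wx": -0.00, "wy": 0.02, "wz": -0.05, "dx": 0.02, "dy": 0.01, "dz": 0.06, "gripper": 5},
{"wx": -0.00, "wy": 0.02, "wz": -0.05, "dx": 0.02, "dy": 0.01, "dz": 0.06, "gripper": 5},
{"wx": -0.00, "wy": 0.02, "wz": -0.05, "dx": 0.02, "dy": 0.01, "dz": 0.06, "gripper": 5}]
14.05 [ 0.5135 -0.331   0.3206] [179.78  10.58  -7.66] [-0.5  1.2 -3.7]
top 0.82 1417 tool pct
 [[-4.800e+00 -6.020e+01 -1.210e+01]
 [-3.400e+00 -1.810e+01  8.100e+01]
 [ 1.000e-01  5.650e+01  1.573e+02]] 
stand pct
 [[-11.9 -53.1 166.5]
 [  2.2  21.4 241.4]
 [ 23.5  63.5 332.5]]
normal(stand) [-0.982  0.03   0.186]
scene none
```

move_arm(moves=[{"wx":0,"wy":0.03,"wz":-0.07,"dx":0.03,"dy":0.01,"dz":0.05,"gripper":5},{"wx":0,"wy":0.02,"wz":-0.07,"dx":0.02,"dy":0.01,"dz":0.08,"gripper":5},{"wx":0,"wy":0.02,"wz":-0.04,"dx":0.02,"dy":0,"dz":0.06,"gripper":5},{"wx":0,"wy":0,"wz":0,"dx":0,"dy":0,"dz":0.02,"gripper":5},{"wx":0,"wy":0,"wz":0,"dx":0,"dy":0,"dz":0,"gripper":5}])

```text
time: 14.75
position: [0.5178, -0.328, 0.2989]
eef_rot: [-179.9, 9.8, -5.4]
force: [0.2, -0.1, -3.4]
width: 0.0093
```

```bash
python3 plan.py .499 -.3328 .200 180 10 -6 6 5; python3 tb.py
```

```text
t 14.75 p [ 0.5178 -0.328   0.2989] [-179.9    9.8   -5.4] dist 0.101 rv [-0.  -0.2  0.6]
[{"wx": -0.00, "wy": -0.01, "wz": 0.01, "dx": -0.00, "dy": 0.01, "dz": 0.17, "gripper": 5},
{"wx": -0.00, "wy": -0.01, "wz": 0.01, "dx": -0.00, "dy": 0.01, "dz": 0.17, "gripper": 5},
{"wx": -0.00, "wy": -0.01, "wz": 0.01, "dx": -0.00, "dy": 0.01, "dz": 0.17, "gripper": 5},
{"wx": -0.00, "wy": -0.01, "wz": 0.01, "dx": -0.00, "dy": 0.01, "dz": 0.17, "gripper": 5},
{"wx": -0.00, "wy": -0.01, "wz": 0.01, "dx": -0.00, "dy": 0.01, "dz": 0.17, "gripper": 5},
{"wx": -0.00, "wy": -0.01, "wz": 0.01, "dx": -0.00, "dy": 0.01, "dz": 0.17, "gripper": 5}]
14.75 [ 0.5178 -0.328   0.2989] [-179.9     9.76   -5.41] [ 0.2 -0.1 -3.4]
top 0.74 1269 tool pct
 [[ -4.5 -60.4 -12.3]
 [ -3.2 -18.9  82.6]
 [  0.7  55.8 158.7]] 
stand pct
 [[ -5.6 -49.3 143.1]
 [  7.2  25.4 218.1]
 [ 26.7  67.  310.8]]
normal(stand) [-0.985 -0.008  0.173]
scene 0.86 592 tool pct
 [[ -4.3 -64.8 -10.7]
 [ -3.2 -31.3  76.8]
 [  4.5  47.3 161.7]] 
stand pct
 [[ -5.7 -40.7 139.9]
 [  8.4  37.8 223.5]
 [ 26.2  71.4 309.5]]
normal(stand) [-0.986  0.015  0.166]
```

move_arm(moves=[{"wx":0,"wy":-0.01,"wz":0.03,"dx":0,"dy":0.03,"dz":0.1,"gripper":5},{"wx":0,"wy":-0.01,"wz":0.02,"dx":0,"dy":0.03,"dz":0.16,"gripper":5},{"wx":0,"wy":-0.01,"wz":0.01,"dx":0,"dy":0.02,"dz":0.18,"gripper":5},{"wx":0,"wy":0,"wz":0.01,"dx":0,"dy":0,"dz":0.18,"gripper":5},{"wx":0,"wy":0,"wz":0,"dx":0,"dy":0,"dz":0.16,"gripper":5},{"wx":0,"wy":0,"wz":0,"dx":0,"dy":0,"dz":0.08,"gripper":5},{"wx":0,"wy":0,"wz":0,"dx":0,"dy":0,"dz":0.02,"gripper":5},{"wx":0,"wy":0,"wz":0,"dx":0,"dy":0,"dz":0,"gripper":5}])

```text
time: 15.75
position: [0.5006, -0.3361, 0.2076]
eef_rot: [179.9, 9.9, -6.2]
force: [1.4, 0.2, -3.1]
width: 0.0087
```

```bash
python3 plan.py .4985 -.335 .193 180 10 -6 3 5; python3 tb.py; python3 - <<'E'
from h import *
im,_=get_image("scene"); cv2.imwrite("pics/p1.png",cv2.resize(im[70:200,220:380],None,fx=4,fy=4,interpolation=cv2.INTER_CUBIC)[:,:,::-1])
E
```

```text
t 15.75 p [ 0.5006 -0.3361  0.2076] [179.9   9.9  -6.2] dist 0.015 rv [ 0.1 -0.1 -0.2]
[{"wx": 0.00, "wy": -0.00, "wz": -0.01, "dx": 0.00, "dy": -0.00, "dz": 0.05, "gripper": 5},
{"wx": 0.00, "wy": -0.00, "wz": -0.01, "dx": 0.00, "dy": -0.00, "dz": 0.05, "gripper": 5},
{"wx": 0.00, "wy": -0.00, "wz": -0.01, "dx": 0.00, "dy": -0.00, "dz": 0.05, "gripper": 5}]
15.75 [ 0.5006 -0.3361  0.2076] [179.92   9.93  -6.16] [ 1.4  0.2 -3.1]
top 0.68 935 tool pct
 [[ -4.5 -60.7 -12.9]
 [ -3.  -21.7  82.1]
 [  1.9  52.6 160.1]] 
stand pct
 [[-22.2 -55.9  50.4]
 [ -9.3  18.5 127.3]
 [ 11.8  57.3 220.3]]
normal(stand) [-0.984  0.005  0.176]
scene 0.98 499 tool pct
 [[ -4.2 -64.8 -11. ]
 [ -3.1 -27.4  79.5]
 [  3.1  50.  160.5]] 
stand pct
 [[-22.5 -53.3  50.1]
 [ -8.4  24.1 129.7]
 [ 12.   61.5 218.3]]
normal(stand) [-0.985  0.021  0.173]
```

View pics/p1.png

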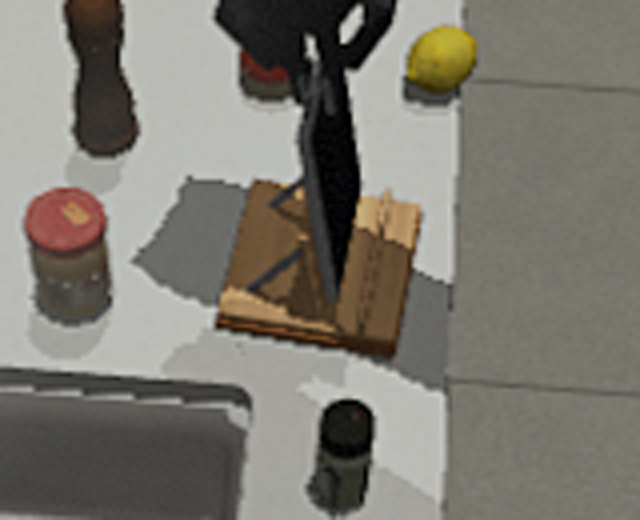

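The crop shows the tablet above the trough, in front of the backrest, with its black screen facing the front edge. I'll lower it gently.

move_arm(moves=[{"wx":0,"wy":0,"wz":0,"dx":0,"dy":0,"dz":0.05,"gripper":5},{"wx":0,"wy":0,"wz":0,"dx":0,"dy":0,"dz":0.04,"gripper":5},{"wx":0,"wy":0,"wz":0,"dx":0,"dy":0,"dz":0.02,"gripper":5},{"wx":0,"wy":0,"wz":0,"dx":0,"dy":0,"dz":0,"gripper":5}])

```text
time: 16.4
position: [0.4994, -0.336, 0.1972]
eef_rot: [179.9, 9.8, -6.1]
force: [-0.4, -0.6, -3.7]
width: 0.0091
```

move_arm(moves=[{"wx":0,"wy":0,"wz":0,"dx":0,"dy":0,"dz":0.02,"gripper":5},{"wx":0,"wy":0,"wz":0,"dx":0,"dy":0,"dz":0,"gripper":5}])

```text
time: 16.6
position: [0.4989, -0.3359, 0.1951]
eef_rot: [179.9, 9.8, -6.1]
force: [-0.8, 0.9, -3.8]
width: 0.0091
```

move_arm(moves=[{"wx":0,"wy":0.0,"wz":0,"dx":0,"dy":0,"dz":0.02,"gripper":5},{"wx":0,"wy":0,"wz":0,"dx":0,"dy":0,"dz":0,"gripper":5}])

```text
time: 16.8
position: [0.4987, -0.3359, 0.193]
eef_rot: [179.9, 9.8, -6.1]
force: [-0.7, -0.6, -2.9]
width: 0.0089
```

move_arm(moves=[{"wx":0,"wy":0,"wz":0,"dx":0,"dy":0,"dz":0.01,"gripper":5},{"wx":0,"wy":0,"wz":0,"dx":0,"dy":0,"dz":0,"gripper":5}])

```text
time: 17.0
position: [0.4985, -0.3359, 0.192]
eef_rot: [179.9, 9.8, -6.1]
force: [-0.8, 0.8, -3.7]
width: 0.009
```

move_arm(moves=[{"wx":0,"wy":0,"wz":0,"dx":0,"dy":0,"dz":0.015,"gripper":5},{"wx":0,"wy":0,"wz":0,"dx":0,"dy":0,"dz":0,"gripper":5}])

```text
time: 17.2
position: [0.499, -0.3364, 0.1917]
eef_rot: [179.8, 9.7, -6.2]
force: [-0.2, 0.8, -3.1]
width: 0.0092
```

move_arm(moves=[{"wx":0,"wy":0,"wz":0,"dx":0,"dy":0,"dz":0.01,"gripper":5},{"wx":0,"wy":0,"wz":0,"dx":0,"dy":0,"dz":0,"gripper":5}])

```text
time: 17.4
position: [0.4992, -0.3366, 0.1916]
eef_rot: [179.7, 9.6, -6.2]
force: [-1.7, 0.3, -1.9]
width: 0.0094
```

Ledge contact at z≈0.1916. Now I'll ease it back against the backrest.

move_arm(moves=[{"wx":0,"wy":0,"wz":0,"dx":0.02,"dy":0,"dz":0,"gripper":5},{"wx":0,"wy":0,"wz":0,"dx":0.02,"dy":0,"dz":0,"gripper":5},{"wx":0,"wy":0,"wz":0,"dx":0,"dy":0,"dz":0,"gripper":5}])

```text
time: 17.7
position: [0.5001, -0.3369, 0.1911]
eef_rot: [179.8, 10.1, -6.2]
force: [-2.3, 1.1, 4.4]
width: 0.0088
```

```bash
python3 tb.py
```

```text
17.7 [ 0.5001 -0.3369  0.1911] [179.78  10.06  -6.22] [-2.3  1.1  4.4]
top 0.82 865 tool pct
 [[ -5.4 -60.5 -12.4]
 [ -3.9 -22.7  80.1]
 [  0.2  50.1 152.6]] 
stand pct
 [[-23.4 -54.5  41.9]
 [-10.3  18.4 113.1]
 [ 10.1  56.2 203.3]]
normal(stand) [-0.982  0.005  0.186]
scene 0.76 550 tool pct
 [[ -5.6 -65.2 -11.1]
 [ -4.  -30.7  81.9]
 [  3.5  49.2 170.5]] 
stand pct
 [[-26.3 -53.8  23.8]
 [-10.   26.4 111.2]
 [ 12.4  61.  201.9]]
normal(stand) [-0.982  0.027  0.189]
```

move_arm(moves=[{"wx":0,"wy":0,"wz":0,"dx":0.03,"dy":0,"dz":0,"gripper":5},{"wx":0,"wy":0,"wz":0,"dx":0.03,"dy":0,"dz":0,"gripper":5},{"wx":0,"wy":0,"wz":0,"dx":0,"dy":0,"dz":0,"gripper":5}])

```text
time: 18.2
position: [0.5013, -0.3373, 0.1906]
eef_rot: [179.8, 10.7, -6.3]
force: [-5.7, 2.3, 5.7]
width: 0.0092
```

move_arm(moves=[{"wx":0,"wy":0,"wz":0,"dx":0,"dy":0,"dz":0,"gripper":12},{"wx":0,"wy":0,"wz":0,"dx":0,"dy":0,"dz":0,"gripper":18},{"wx":0,"wy":0,"wz":0,"dx":0,"dy":0,"dz":0,"gripper":30},{"wx":0,"wy":0,"wz":0,"dx":0,"dy":0,"dz":0,"gripper":30}])

```text
time: 18.6
position: [0.5026, -0.3375, 0.1905]
eef_rot: [179.8, 10.5, -6.3]
force: [-0.4, -0.3, -0.4]
width: 0.03
```

```bash
python3 tb.py; python3 st.py
```

```text
18.6 [ 0.5026 -0.3375  0.1905] [179.81  10.54  -6.31] [-0.4 -0.3 -0.4]
top 0.59 967 tool pct
 [[ -7.8 -59.9 -12.9]
 [ -5.8 -19.7  85.6]
 [ -0.3  55.2 158.3]] 
stand pct
 [[-25.7 -59.9  36.1]
 [-11.4  15.3 107.6]
 [ 12.1  55.5 203.5]]
normal(stand) [-0.979  0.003  0.204]
scene 0.79 535 tool pct
 [[ -8.1 -64.8 -10.6]
 [ -6.1 -23.   71.6]
 [  0.2  48.9 157.8]] 
stand pct
 [[-25.9 -53.6  36.8]
 [ -8.6  18.5 121.2]
 [ 12.   60.2 201.2]]
normal(stand) [-0.979  0.019  0.202]
18.8 [ 0.5024 -0.3374  0.1905] [179.81  10.57  -6.31] [-0.  -0.3 -0.4] [ 0.01 -0.21  0.02] 0.0301
scene backtop 68 [ 4.9300e-01 -3.1900e-01  1.2100e-01  1.9000e-02  8.2251e+01]
scene ledgefl 837 [ 0.493 -0.328  0.147  0.144 83.697]
scene lip 97 [ 0.491 -0.328  0.137  0.091 84.719]
top backtop 99 [ 4.8600e-01 -3.2100e-01  1.2200e-01  1.9000e-02  7.2544e+01]
top ledgefl 1129 [ 0.493 -0.332  0.146  0.145 83.968]
top lip 175 [ 0.493 -0.332  0.138  0.094 83.864]
```

move_arm(moves=[{"wx":0,"wy":0,"wz":0,"dx":0,"dy":0,"dz":-0.1,"gripper":30},{"wx":0,"wy":0,"wz":0,"dx":0,"dy":0,"dz":-0.2,"gripper":30},{"wx":0,"wy":0,"wz":0,"dx":0,"dy":0,"dz":-0.3,"gripper":30},{"wx":0,"wy":0,"wz":0,"dx":0,"dy":0,"dz":-0.4,"gripper":30},{"wx":0,"wy":0,"wz":0,"dx":0,"dy":0,"dz":-0.4,"gripper":30},{"wx":0,"wy":0,"wz":0,"dx":0,"dy":-0.2,"dz":-0.2,"gripper":30},{"wx":0,"wy":0,"wz":0,"dx":0,"dy":-0.4,"dz":0,"gripper":30},{"wx":0,"wy":0,"wz":0,"dx":0,"dy":-0.4,"dz":0,"gripper":30}])

```text
time: 19.7
position: [0.5428, -0.2432, 0.3587]
eef_rot: [179.7, 10.5, -6.8]
force: [1.1, 1.0, -1.0]
width: 0.0295
```

move_arm(moves=[{"wx":0,"wy":0,"wz":0,"dx":0,"dy":-0.4,"dz":0,"gripper":30},{"wx":0,"wy":0,"wz":0,"dx":0,"dy":-0.3,"dz":0,"gripper":30},{"wx":0,"wy":0,"wz":0,"dx":0,"dy":0,"dz":0,"gripper":30},{"wx":0,"wy":0,"wz":0,"dx":0,"dy":0,"dz":0,"gripper":30}])

```text
time: 20.1
position: [0.5523, -0.1648, 0.363]
eef_rot: [179.8, 10.2, -6.4]
force: [0.4, -0.3, -0.8]
width: 0.0296
```

```bash
python3 st.py; python3 - <<'E'
from h import *
n=np.array([np.cos(np.radians(-6)),np.sin(np.radians(-6))]); t=np.array([-n[1],n[0]])
ims=[]
for cam in("scene","top"):
    im,d,c=cloud(cam)
    for th in("tablet","ereader","phone"):
        q=trace(th,cam)
        if not q: print(cam,th,"none"); continue
        P=pts(d,c,q[0]["pixels"]); 
        print(cam,th,np.round(np.percentile(P,[3,50,97],axis=0),3).tolist())
        if th=="tablet":
            W=np.c_[(P[:,:2]-[.493,-.332])@n,(P[:,:2]-[.493,-.332])@t,P[:,2]]; print((np.percentile(W,[1,50,99],axis=0)*1e3).round(1)); e=W[W[:,2]>.185]; print("top edge rect",cv2.minAreaRect(e[:,:2].astype(np.float32)*1e3))
    v=im[70:230,200:360] if cam=="scene" else im[150:310,310:470]
    ims.append(cv2.resize(v,None,fx=2.4,fy=2.4,interpolation=cv2.INTER_CUBIC))
cv2.imwrite("pics/f1.png",np.hstack(ims)[:,:,::-1])
E
```

```text
20.1 [ 0.5523 -0.1648  0.363 ] [179.78  10.21  -6.36] [ 0.4 -0.3 -0.8] [-0.04 -0.18  0.02] 0.0296
scene backtop 72 [ 4.9300e-01 -3.2600e-01  1.3700e-01  1.9000e-02  8.3114e+01]
scene ledgefl 835 [ 0.493 -0.329  0.147  0.145 84.758]
scene lip 101 [ 0.493 -0.327  0.137  0.094 83.994]
scene tablet [[0.466, -0.391, 0.024], [0.49, -0.32, 0.13], [0.512, -0.271, 0.201]]
[[-2.720e+01 -2.220e+02 -2.000e-01]
 [-4.300e+00  1.110e+01  1.297e+02]
 [ 2.910e+01  6.120e+01  2.028e+02]]
top edge rect ((9.613739013671875, 0.2636299133300781), (13.513806343078613, 121.78520202636719), 0.027839573100209236)
scene ereader [[0.548, 0.266, 0.021], [0.555, 0.345, 0.127], [0.567, 0.41, 0.131]]
scene phone [[0.503, 0.264, 0.035], [0.512, 0.338, 0.091], [0.52, 0.4, 0.095]]
top tablet none
top ereader [[0.549, 0.26, 0.041], [0.556, 0.325, 0.116], [0.565, 0.402, 0.133]]
top phone [[0.505, 0.255, 0.052], [0.513, 0.313, 0.092], [0.521, 0.388, 0.097]]
```

View pics/f1.png

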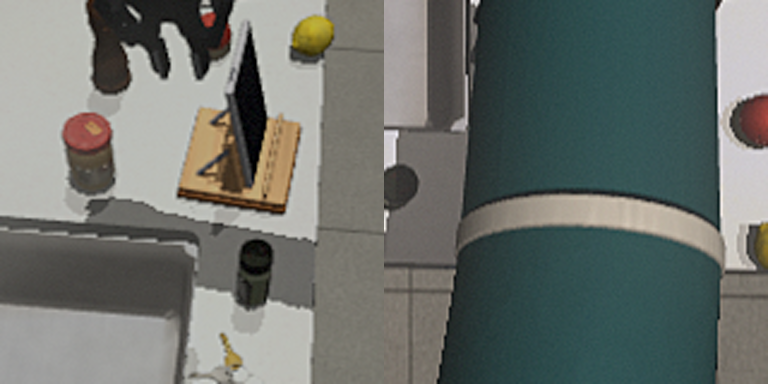

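The final view shows the tablet leaning on the square stand with its screen to the front, and the gripper is well clear of it. Handing in.

```bash
python3 -c "
from plant import *
print(close_job())"
```

```text
the job is handed in; nothing more can be done
None
```

The tablet is on the recipe stand, leaning back against the backrest with its screen to the front. The job is handed in; `close_job` gives no verdict.

I pinched the backrest's upper edge and turned the stand about 45° back to square. Then I drew the tablet straight up out of the front slot. I lowered it onto the ledge until it touched, eased it back against the backrest, and let go. The arm finished well clear, at about 20 s.

**Last checks:**
- **Stand:** the upper part measured 84° against the base's 83.9°, so it is square to within roughly half a degree.
- **Tablet position:** it is central to within about 3 mm. It leans about 11.7°, slightly more than the backrest's 10°, so it rests on the backrest's upper edge with its foot a couple of millimetres out.
- **Screen side:** I checked it in mid-air. The back showed grey with a camera spot.
- **Other devices:** the e-reader and phone read the same positions as at the start, to within 1–2 mm.

**Gaps and disagreements:** in the final top view the arm hid the tablet, so its final pose comes from the scene camera alone. That camera reads sideways positions about 3 mm off from the top camera.

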